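# Release the blue mixing ball from the two-lane feeder

## Task

Two glaze-mixing balls wait behind the yellow gates of the two-lane feeder. With a fingertip, press down the black pad of the lever whose gate holds back the blue ball, so that the gate lifts and the ball rolls by itself into the tray in front, then let the lever spring back so that the gate is shut again. Do not touch the balls, keep the white ball behind its gate, and leave the jars, tumbler and tiles where they are.

Things in the scene. Friction and masses are not known exactly. Their poses are not given: they have to be found in the camera images.
- feeder: wooden feeder fixed to the table, 252x352x82 mm. Origin: underside, on the gate line, between the lanes. +x to the high back end (away from the robot, yaw -0.2 to 0.7 rad), +y left. Two open lanes 31 mm wide, centred at y = +20 (left) and -20 mm (right), slope down 11 degrees to -x, past the gates at x = 0, over a lip at x = -35 mm into the tray. A 12 mm thick cross board carries the levers
- lever_left (a joint): left lever's angle, rad: 0 = level, gate shut (at rest), grows as the pad is pressed, 0.5 = stop, gate fully up; the ball passes from about 0.4. Pivot at feeder y = +78 mm, 72 mm above the table; the yellow gate hangs 58 mm inside it, the pad sits 72 mm outside it. A spring returns it: about 2 N on the pad to start, 6 N at the stop
- lever_right (a joint): the same for the right lever (pivot at feeder y = -78 mm, gate inside, pad outside)
- pad_left (a point): centre of the top face of the left lever's black round press pad, 32 mm across; at rest 82 mm above the table, at feeder x = 0, y = +150 mm; moves with the lever, down about 35 mm to the stop
- pad_right (a point): the same for the right lever, at feeder y = -150 mm
- tray (a point): centre of the tray's felt floor, 16 mm above the table, at feeder x = -77 mm, y = 0. The tray has one pocket per lane, spans feeder x -117 to -35 mm, walls up to 51 mm high; a ball lies in it when its centre is past the lip
- blue_ball_center (a point): centre of the blue ball, 24 mm diameter, 20 g; starts against the gate of either lane (centre at feeder x = +14 mm, about 49 mm above the table)
- white_ball_center (a point): centre of the white ball, 24 mm diameter, 20 g; starts against the gate of the other lane
- jar_cobalt: dark-lidded glass jar with a cream label, 60 mm across, 79 high; loose bystander, origin at the centre of its underside
- tumbler_celadon: pale green open tumbler, 66 mm across, 77 high; loose bystander, origin at the centre of its underside
- test_tile_1: small dark-glazed test tile 30x48x10 mm, lying flat; loose bystander, origin at the centre of its underside
- test_tile_2: small green-glazed test tile 30x48x10 mm, lying flat; loose bystander, origin at the centre of its underside
- jar_rutile: grey-lidded jar with pale green contents, 56 mm across, 86 high; loose bystander, origin at the centre of its underside

How it is judged:
On the way, in this order (a step that is already met when the one before it is completed fails the run):
1. a gate is being lifted by its lever (0.25 rad or more) (value of joint any of lever_left, lever_right above 0.25 rad).
2. the blue ball is in the tray (x of blue_ball_center in the frame of feeder between -0.125 and -0.035 m and y of blue_ball_center in the frame of feeder between -0.04 and 0.04 m and z of blue_ball_center in the frame of feeder below 0.04 m), for 0.1 s.
At the end, for the whole second after the job is handed in: The blue ball lies in the tray (its centre past the lip and within the tray walls, below 40 mm), both levers are back within 0.06 rad of shut, and the white ball is still in its lane behind its gate (all of step 2 and x of white_ball_center in the frame of feeder between 0.005 and 0.12 m and z of white_ball_center in the frame of feeder below 0.075 m and value of joint each of lever_left, lever_right below 0.06 rad); the robot touches nothing.
It fails at once if a ball is touched by the robot (contact force between any of blue_ball, white_ball and the fingers above 0.3 N or contact force between any of blue_ball, white_ball and the arm above 0.3 N).
It fails at once if a ball is lifted out of the feeder (centre above 90 mm) (height (world z) of any of blue_ball_center, white_ball_center above 0.09 m).
It fails at once if the white ball is let past its gate (x of white_ball_center in the frame of feeder below 0 m).
It fails at once if a jar, the tumbler or a tile is moved more than 20 mm (distance of any of jar_cobalt, tumbler_celadon, test_tile_1, test_tile_2, jar_rutile from where it was at the start of the episode above 0.02 m).
It also fails if it takes over 40 s, if anything falls off the work surface, if the arm or the gripper's body presses on something with over 40 N, if the wrist force passes 120 N, or if a joint passes its speed limit or range.

## Robot

A 6-joint arm with a two-finger parallel gripper is mounted at the origin on a cart in front of the work surface, level with it; the furniture and walls round the work are solid. World frame = base frame: x ahead of the robot, y to its left, z up, the work surface at z = 0. Lengths are in m, angles in rad, forces in N, time in s.
With the tool pointing down it reaches from about 0.375 to 0.9 m from the base axis. Payload 3.1 kg.
Tool frame: the origin (TCP) lies at the very end of the fingers, on their centre line; the grasp point (between the pads) lies 19 mm behind it; z points along the fingers, y is the line along which they close (so a half turn about z gives the same grasp; the last joint's range is limited). The gripper opens to 87 mm and grips with 3 to 60 N. Pads are 19 mm wide; open, the fingers measure 117 mm over their backs; the gripper's body (75 mm by 190 mm) begins 51 mm behind the grasp point.
Start: joints at [-1.442, 0.527, 1.433, -0, 1.181, -0.178], TCP at [0.189, -0.596, 0.202] pointing down, gripper open.
Joint ranges: [-3.08, 3.08], [-0.75, 2.2], [0.22, 2.44], [-1.43, 4.57], [0, 2.65], [-2.85, 2.85]. Speed limits (rad/s): [2.79, 2.79, 3.14, 3.14, 3.14, 3.14].

## Interface

Orientations are given as a unit quaternion [x, y, z, w].
In Python, from rig import status, viewer, robot gives the robot as it stands.
- The arm moves only by the tool arm_command, never from a script. Its arguments are lists of equal length, an entry for each row: "delta_rot": the turn, a rotation vector about the tool's x, y, z in degrees, a list of three; "delta_pos": the shift along the tool's x, y, z in m, a list of three; "gripper": the closure, from -1 (fully open) to 1 (shut). In form: {"delta_rot": [[rx, ry, rz], ...], "delta_pos": [[dx, dy, dz], ...], "gripper": [gripper, ...]}. A call has 1 to 12 rows; each row is the pose to reach, as a shift and turn from the pose commanded when the call began, along the tool's axes at that moment; what a row does not reach only later rows make up. A row lasts 1/12 s, in which the tool goes at most 41.7 mm and 7.16 degrees, less where a joint would pass 70% of its speed; a pose out of reach is approached as far as the arm can. A call with a gripper value outside its range is refused whole. The fingers move at their own pace and stop on an object; "grip_force" is the grip in N (left out, the last holds). Time passes only in rows, so rows that repeat a pose let the fingers close. It gives the time, the measured TCP pose, the force, the opening and the grip force at its end, in the units of the state.
- status.get_obs(): the state, without advancing time (a new reading comes with each control period).
- viewer.camera(name): name is "side" or "top"; returns a dict with "pixels" (400x640x3 uint8, blue, green, red), "fx", "fy", "cx", "cy" (pixels), "k1" (the pictures are not rectified: a ray, as slopes to the right and down, at radius r is drawn at 1 + k1 r^2 times it, then the intrinsics apply), "pose" (4x4, takes a point from camera to world coordinates). Camera axes: x right, y down, z forward; pixel columns grow to the right and rows downward; lengths in m; the calibration is good to about 2 mm. A picture is of the moment at which its call begins. There is no depth.
- robot.hand_in(): hands the job in; it is judged then, once.
The state is a dict: "time": time; "q": joint angles; "joint_velocities": joint speeds; "joint_torque": joint torques, N m; "position": TCP position; "tool_rot": TCP orientation; "ft_force": force on the tool from outside, world axes, zero at the start; "moment": the same for the moment, N m; "grip_width": finger opening in m; "grip_force": force on a finger pad.
Only numpy, scipy, OpenCV 4.12 (cv2) and the standard library are available. Lean on these libraries where they do the work, as an engineer would, in place of code of your own. Each camera call takes 0.05 s, during which the arm holds its last target. There are 200 camera calls.

## Working session

There is one attempt and no reset: what is moved stays moved. The work goes in short steps, Python scripts to look and compute and a tool call to move; the robot and the scene stay as the last step left them, time stands still between calls to the robot, and variables do not carry over. Pictures are saved under pics/ and viewed, at most 10 in all, crops included, and the job is handed in when it is done.

Besides the shell and the picture viewer there is one more tool, called after ">>>" as a command line: name --argument value ..., lists and objects as JSON in quotes. arm_command: Moves the arm, as the interface text tells. Its arguments: {"type":"object","properties":{"delta_rot":{"type":"array","items":{"type":"array","items":{"type":"number"}}},"delta_pos":{"type":"array","items":{"type":"array","items":{"type":"number"}}},"gripper":{"type":"array","items":{"type":"number"}},"grip_force":{"type":"number"}},"required":["delta_rot","delta_pos","gripper"]}

```bash
mkdir -p pics; cat > h.py <<'E'
import numpy as np, cv2
def ray(c,u,v):
    x,y=(u-c["cx"])/c["fx"],(v-c["cy"])/c["fy"]
    p=np.array([x,y])
    q=p.copy()
    for _ in range(20): q=p/(1+c["k1"]*(q@q))
    P=np.array(c["pose"]); return P[:3,3],P[:3,:3]@np.array([q[0],q[1],1])
def at_z(c,u,v,z):
    o,d=ray(c,u,v); return o+d*(z-o[2])/d[2]
def proj(c,X):
    P=np.array(c["pose"]); p=P[:3,:3].T@(np.array(X)-P[:3,3]); q=p[:2]/p[2]; q=q*(1+c["k1"]*(q@q))
    return np.array([c["cx"]+c["fx"]*q[0],c["cy"]+c["fy"]*q[1]])
E
python3 - <<'E'
from rig import status, viewer, robot
import cv2,pickle
for n in("top","side"):
    c=viewer.camera(n); cv2.imwrite(f"pics/{n}0.png",c["pixels"]); pickle.dump(c,open(n+".pkl","wb")); print(n,c["pose"],c["fx"],c["k1"])
print(status.get_obs())
E
```

```text
top [[-0.02418947 -0.98726308  0.15724658  0.3476047 ]
 [-0.99966254  0.02537718  0.00554953  0.27377151]
 [-0.00946932 -0.15705928 -0.98754378  0.99689798]
 [ 0.          0.          0.          1.        ]] 392.8541046025052 0.03317563614407456
side [[ 0.99546674 -0.07135667  0.06288244  0.45406339]
 [-0.0915795  -0.54065144  0.8362471  -0.51402423]
 [-0.02567433 -0.83821491 -0.54473534  0.5757464 ]
 [ 0.          0.          0.          1.        ]] 430.19207377421463 -0.06717896572743555
{'time': 0.1, 'q': array([-1.44145609e+00,  5.28356564e-01,  1.43377005e+00, -1.65814541e-05,
        1.18136698e+00, -1.78519295e-01]), 'joint_velocities': array([ 0.00026725, -0.00139081, -0.00264475,  0.00113134, -0.00059891,
        0.00050117]), 'joint_torque': array([-3.75878317e-04, -4.40988028e+01, -1.77150178e+01,  6.36044028e-02,
        5.34323137e-02, -2.61800812e-05]), 'position': array([ 0.18930897, -0.59491984,  0.20078104]), 'tool_rot': array([ 9.88175257e-01,  1.53325657e-01,  1.57045105e-05, -9.50367533e-04]), 'ft_force': array([0.1443182 , 0.00240289, 0.31642336]), 'moment': array([-0.01551105, -0.0491618 , -0.005141  ]), 'grip_force': 0.0, 'grip_width': 0.08680744492158547}
```

View pics/top0.png

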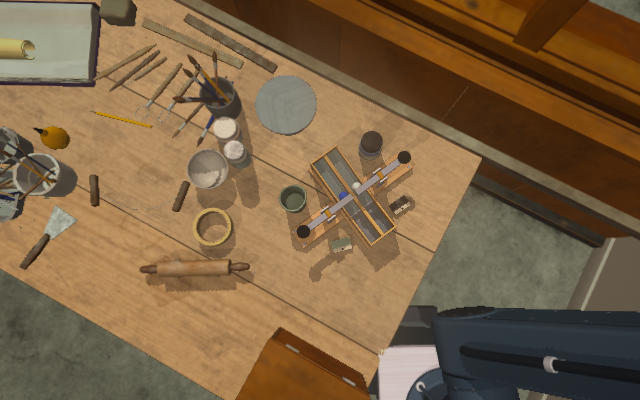

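View pics/side0.png

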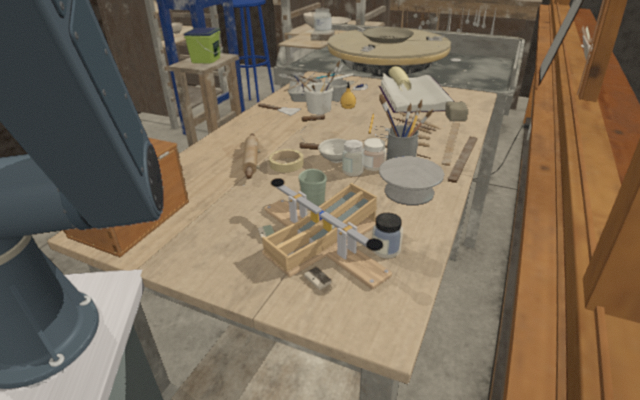

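```bash
python3 - <<'E'
import pickle,cv2,numpy as np
from h import *
c=pickle.load(open("top.pkl","rb")); s=pickle.load(open("side.pkl","rb"))
L=at_z(c,303,231,.082);R=at_z(c,404,157,.082)
d=L-R; yaw=np.arctan2(-d[0],d[1]); m=(L+R)/2
print(L,R,np.linalg.norm(d),yaw,m)
C,S=np.cos(yaw),np.sin(yaw)
F=lambda x,y,z:[m[0]+C*x-S*y,m[1]+S*x+C*y,z]
for n,p in dict(L=F(0,.15,.082),R=F(0,-.15,.082),bl=F(.014,.02,.049),br=F(.014,-.02,.049)).items(): print(n,proj(c,p),proj(s,p))
a=cv2.resize(c["pixels"][140:260,280:430],None,fx=5,fy=5,interpolation=cv2.INTER_CUBIC)[:590]
cv2.imwrite("pics/c1.png",a)
cv2.imwrite("pics/c2.png",cv2.resize(s["pixels"][165:295,250:410],None,fx=4.5,fy=4.5,interpolation=cv2.INTER_CUBIC))
E
```

```text
[0.42717257 0.32813559 0.082     ] [0.59849098 0.08344963 0.082     ] 0.29869920947150536 0.6108308281201434 [0.51283178 0.20579261 0.082     ]
L [302.77412611 231.16559394] [276.31357461 180.83303749]
R [404.21484563 156.84268488] [373.27676276 243.06703153]
bl [343.23984398 196.20387499] [318.66610337 214.90597447]
br [356.28262838 186.66544289] [331.24651906 223.18003989]
```

View pics/c1.png

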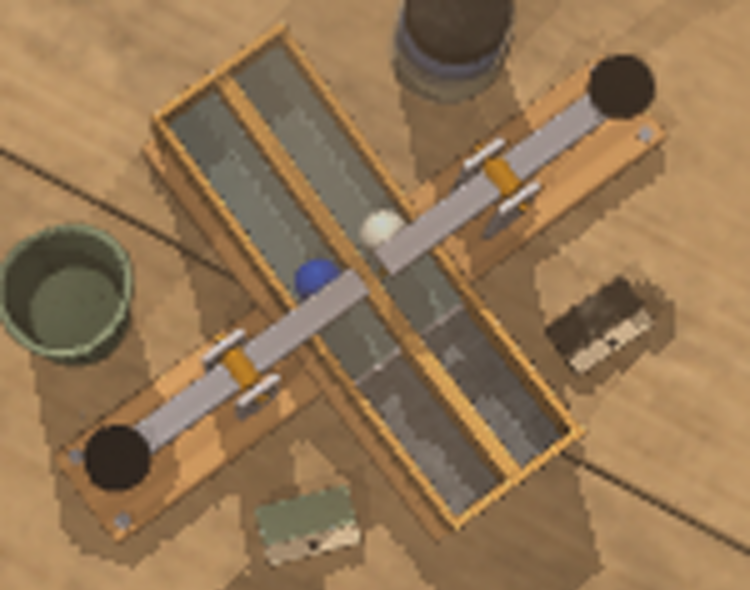

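View pics/c2.png

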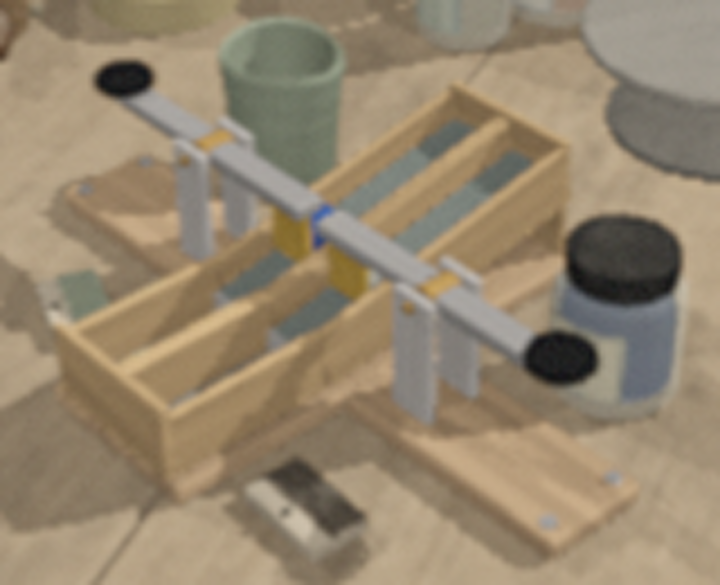

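Blue ball is in the left lane: its pixel in the top view is (343,196), as predicted for the left lane. White is right, (357,187). Left pad is at top (303,231), which gives (0.427, 0.328). The side view agrees within about 2 px. Next I check the orange box near the base and compute the approach moves.

```bash
python3 - <<'E'
import pickle
from h import *
from scipy.spatial.transform import Rotation as Ro
from rig import status
c=pickle.load(open("top.pkl","rb")); s=pickle.load(open("side.pkl","rb"))
for z in(0,.1,.2,.3): print(z,[at_z(c,*p,z)[:2].round(3) for p in((280,330),(370,385))],[at_z(s,*p,z)[:2].round(3) for p in((175,142),(188,195))])
o=status.get_obs(); R=Ro.from_quat(o["tool_rot"])
for w in([.45,-.3,.2],[.55,.05,.2],[.427,.328,.2],[.427,.328,.10]): print(w,R.inv().apply(np.array(w)-o["position"]).round(4))
print(R.as_matrix().round(3))
E
```

```text
0 [array([0.194, 0.393]), array([0.065, 0.179])] [array([0.104, 0.756]), array([0.197, 0.429])]
0.1 [array([0.21 , 0.381]), array([0.093, 0.189])] [array([0.165, 0.536]), array([0.242, 0.265])]
0.2 [array([0.225, 0.369]), array([0.122, 0.198])] [array([0.225, 0.315]), array([0.286, 0.101])]
0.3 [array([0.241, 0.357]), array([0.15 , 0.208])] [array([0.286, 0.094]), array([ 0.331, -0.063])]
[0.45, -0.3, 0.2] [ 0.3378 -0.2021  0.0013]
[0.55, 0.05, 0.2] [ 0.5392 -0.5053  0.0019]
[0.427, 0.328, 0.2] [ 0.5062 -0.8075  0.0025]
[0.427, 0.328, 0.1] [ 0.5062 -0.8073  0.1025]
[[ 0.953  0.303 -0.   ]
 [ 0.303 -0.953  0.002]
 [ 0.    -0.002 -1.   ]]
```

>>> arm_command --delta_rot '[[0,0,-5],[0,0,-10],[0,0,-15],[0,0,-20],[0,0,-25],[0,0,-30],[0,0,-35],[0,0,-40],[0,0,-45],[0,0,-50],[0,0,-55],[0,0,-60]]' --delta_pos '[[0.034,-0.02,0],[0.068,-0.04,0],[0.101,-0.06,0],[0.135,-0.08,0],[0.169,-0.1,0],[0.203,-0.121,0],[0.236,-0.141,0],[0.27,-0.162,0],[0.304,-0.182,0],[0.338,-0.202,0],[0.36,-0.235,0],[0.382,-0.27,0]]' --gripper '[1,1,1,1,1,1,1,1,1,1,1,1]' --grip_force 20

```text
time: 1.1
position: [0.4728, -0.2213, 0.2013]
tool_rot: [0.778, 0.628, 0.0, 0.0]
ft_force: [0.5, 0.1, -0.0]
grip_width: 0.015
grip_force: 0.0
```

>>> arm_command --delta_rot '[[0,0,-4],[0,0,-8],[0,0,-12],[0,0,-16],[0,0,-20],[0,0,-24],[0,0,-28],[0,0,-32],[0,0,-36],[0,0,-40],[0,0,-44],[0,0,-47]]' --delta_pos '[[0.038,-0.001,0],[0.077,-0.002,0],[0.116,-0.003,0],[0.155,-0.004,0],[0.194,-0.005,0],[0.232,-0.006,0],[0.271,-0.007,0],[0.309,-0.007,0],[0.34,-0.029,0],[0.372,-0.051,0],[0.403,-0.073,0],[0.434,-0.095,0]]' --gripper '[1,1,1,1,1,1,1,1,1,1,1,1]'

```text
time: 2.1
position: [0.4705, 0.2233, 0.2012]
tool_rot: [0.463, 0.886, -0.0, -0.0]
ft_force: [0.0, -0.5, 0.1]
grip_width: 0.0006
grip_force: 0.0
```

>>> arm_command --delta_rot '[[0,0,0],[0,0,0],[0,0,0],[0,0,0],[0,0,0],[0,0,0],[0,0,0],[0,0,0]]' --delta_pos '[[0.038,0.008,0],[0.077,0.016,0],[0.116,0.025,0],[0.116,0.025,0.03],[0.116,0.025,0.06],[0.116,0.025,0.09],[0.116,0.025,0.1],[0.116,0.025,0.1]]' --gripper '[1,1,1,1,1,1,1,1]'

```text
time: 2.77
position: [0.4241, 0.3302, 0.0989]
tool_rot: [0.465, 0.886, -0.003, -0.002]
ft_force: [-0.5, 0.0, 1.0]
grip_width: 0.0004
grip_force: 0.0
```

```bash
python3 - <<'E'
from rig import status, viewer
from h import *
print({k:status.get_obs()[k] for k in("position","ft_force")})
a=[]
for n,(y,x) in dict(side=(120,220),top=(170,240)).items():
    c=viewer.camera(n); a.append(cv2.resize(c["pixels"][y:y+125,x:x+130],None,fx=3,fy=3,interpolation=cv2.INTER_CUBIC))
cv2.imwrite("pics/c3.png",np.hstack(a))
E
```

```text
{'position': array([0.42406646, 0.33024578, 0.09893082]), 'ft_force': array([-0.5344711 ,  0.02518292,  0.95811646])}
```

View pics/c3.png

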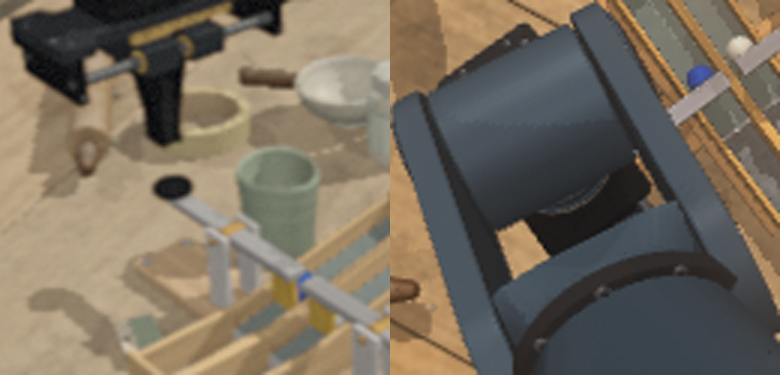

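```bash
python3 - <<'E'
import pickle
from h import *
s=pickle.load(open("side.pkl","rb"))
print(proj(s,[.4241,.3302,.0989]),proj(s,[.427,.328,.082]),"seen tip 275,166.5 pad",220+173/3,120+187/3)
print(at_z(s,275,166.5,.0989),at_z(s,220+173/3,120+187/3,.082))
E
```

```text
[274.52518148 174.08753884] [276.40599386 180.97664594] seen tip 275,166.5 pad 277.6666666666667 182.33333333333334
[0.42550865 0.36558218 0.0989    ] [0.42975178 0.3216045  0.082     ]
```

```bash
python3 - <<'E'
from rig import viewer
from h import *
s=viewer.camera("side"); y,x=120,220
a=cv2.resize(s["pixels"][y:y+80,x:x+100],None,fx=7,fy=7,interpolation=cv2.INTER_CUBIC)
for p in([.4241,.3302,.0989],[.427,.328,.082]):
    u=(proj(s,p)-[x,y]+.5)*7; cv2.drawMarker(a,tuple(int(t) for t in u),(0,0,255),0,14)
cv2.imwrite("pics/c4.png",a)
E
```

```text
(no output)
```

View pics/c4.png

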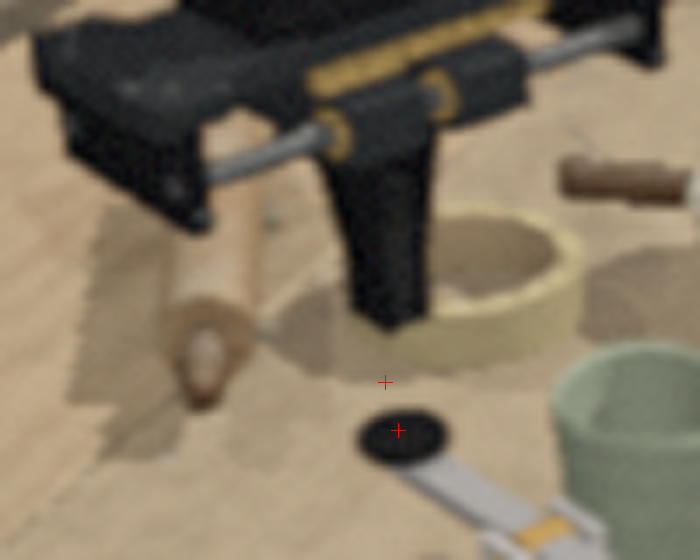

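Projected TCP in the side crop is (385,382), while the fingertip appears at about (390,320), roughly 10 px higher. I'll check in the top view whether this offset is vertical or lateral.

```bash
python3 - <<'E'
from rig import viewer
from h import *
c=viewer.camera("top"); y,x=160,230
a=cv2.resize(c["pixels"][y:y+110,x:x+120],None,fx=5,fy=5,interpolation=cv2.INTER_CUBIC)
T=np.array([.4241,.3302]); ax=np.array([-.571,.821]); ay=np.array([.821,.571])
for dz,col in((0,(0,0,255)),(.03,(0,255,0))):
  for zz in(.17,):
    q=[proj(c,[*(T+sx*.0375*ax+sy*.095*ay),zz+dz]) for sx,sy in((1,1),(1,-1),(-1,-1),(-1,1))]
    cv2.polylines(a,[np.int32((np.array(q)-[x,y]+.5)*5)],True,col,1)
cv2.imwrite("pics/c5.png",a)
E
```

```text
(no output)
```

View pics/c5.png

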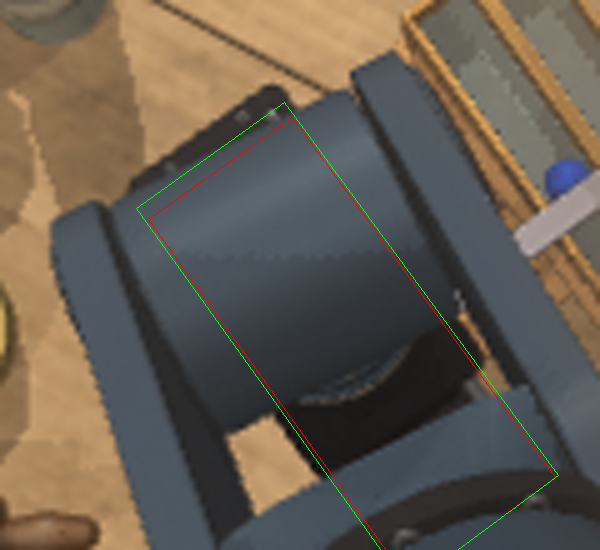

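>>> arm_command --delta_rot '[[0,0,0],[0,0,0],[0,0,0],[0,0,0]]' --delta_pos '[[0,0,0.008],[0,0,0.015],[0,0,0.022],[0,0,0.022]]' --gripper '[1,1,1,1]'

```text
time: 3.3
position: [0.4255, 0.3308, 0.0784]
tool_rot: [0.465, 0.885, -0.001, -0.001]
ft_force: [-0.2, -0.2, -0.5]
grip_width: 0.0005
grip_force: 0.0
```

```bash
python3 - <<'E'
from rig import viewer,status
from h import *
o=status.get_obs(); print(o["position"],o["ft_force"],o["moment"])
s=viewer.camera("side"); y,x=120,220
a=cv2.resize(s["pixels"][y:y+110,x:x+140],None,fx=5,fy=5,interpolation=cv2.INTER_CUBIC)
cv2.imwrite("pics/c6.png",a)
E
```

```text
[0.42550494 0.33080275 0.07843212] [-0.18309836 -0.17324743 -0.52610652] [-0.00798807 -0.12745774 -0.00940126]
```

View pics/c6.png

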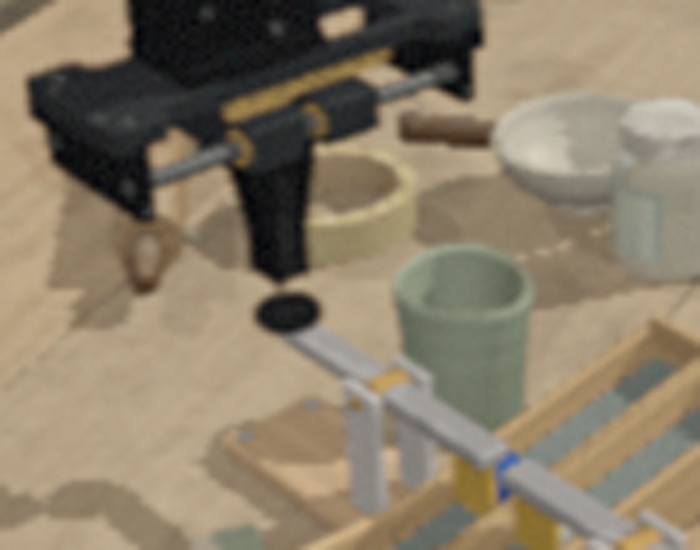

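The force is still about zero. Tip centre is at (278,268) and the pad at (288,312) in the crop, so about 20 mm remains. Reported z therefore reads about 24 mm low. I'll continue down until contact.

>>> arm_command --delta_rot '[[0,0,0],[0,0,0],[0,0,0],[0,0,0],[0,0,0]]' --delta_pos '[[0.001,0.002,0.008],[0.001,0.002,0.016],[0.001,0.002,0.022],[0.001,0.002,0.027],[0.001,0.002,0.027]]' --gripper '[1,1,1,1,1]'

```text
time: 3.77
position: [0.4275, 0.3337, 0.0518]
tool_rot: [0.465, 0.886, 0.0, -0.0]
ft_force: [-0.4, 2.0, 3.1]
grip_width: 0.0007
grip_force: 1.5
```

```bash
python3 - <<'E'
from rig import viewer,status
from h import *
o=status.get_obs(); print(o["position"],o["ft_force"],o["moment"])
s=viewer.camera("side"); y,x=120,220
a=cv2.resize(s["pixels"][y:y+110,x:x+140],None,fx=5,fy=5,interpolation=cv2.INTER_CUBIC)
cv2.imwrite("pics/c7.png",a)
E
```

```text
[0.42751604 0.3336941  0.05178955] [-0.42925344  2.03143096  3.14263689] [ 0.34228159 -0.03710191 -0.03389763]
```

View pics/c7.png

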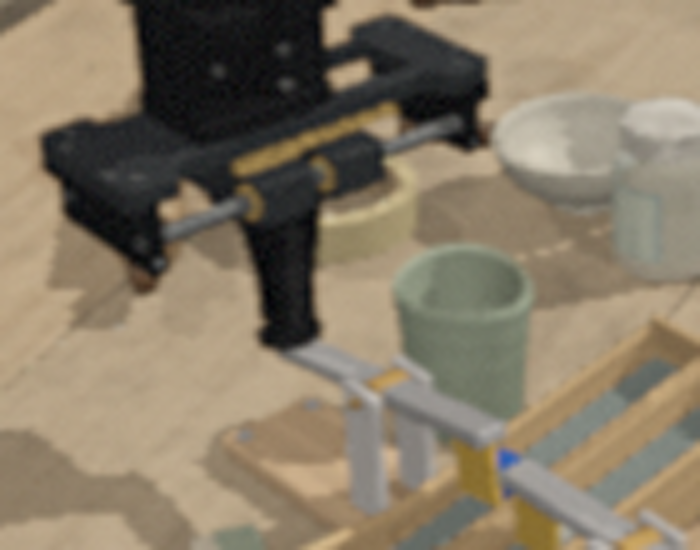

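The finger is on the pad (270–320, 340), the force is 3 N and the lever is starting to tilt. I'll press on.

>>> arm_command --delta_rot '[[0,0,0],[0,0,0],[0,0,0],[0,0,0],[0,0,0]]' --delta_pos '[[-0.001,0,0.006],[-0.002,0,0.012],[-0.002,0,0.018],[-0.002,0,0.022],[-0.002,0,0.022]]' --gripper '[1,1,1,1,1]'

```text
time: 4.23
position: [0.4294, 0.3312, 0.0301]
tool_rot: [0.464, 0.886, -0.0, 0.001]
ft_force: [1.1, 0.8, 5.5]
grip_width: 0.0006
grip_force: 2.6
```

```bash
python3 - <<'E'
from rig import viewer,status
from h import *
o=status.get_obs(); print(o["position"],o["ft_force"],o["moment"])
s=viewer.camera("side"); y,x=120,220
a=cv2.resize(s["pixels"][y:y+150,x:x+140],None,fx=4,fy=4,interpolation=cv2.INTER_CUBIC)
cv2.imwrite("pics/c8.png",a)
E
```

```text
[0.42937644 0.3312344  0.03008259] [1.08532638 0.8168097  5.49436627] [ 0.08688796 -0.21357703 -0.03190464]
```

View pics/c8.png

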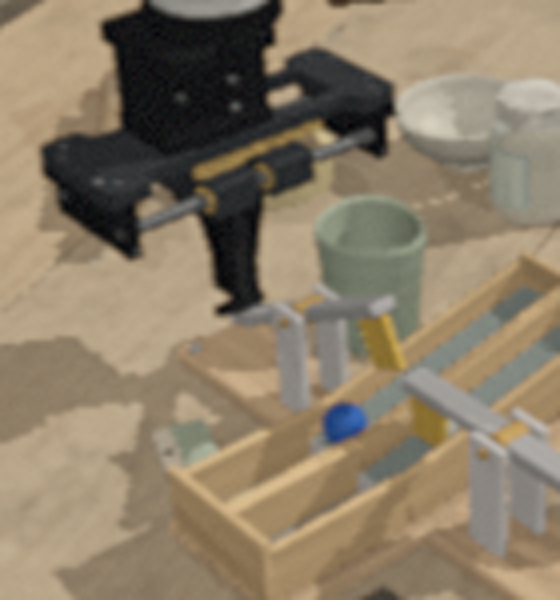

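The gate is up and the blue ball is at the lip (343,422). I'll hold until it drops, then retract straight up.

>>> arm_command --delta_rot '[[0,0,0],[0,0,0],[0,0,0],[0,0,0],[0,0,0],[0,0,0],[0,0,0],[0,0,0]]' --delta_pos '[[0,0,0],[0,0,0],[0,0,0],[0,0,0],[0,0,0],[0,0,0],[0,0,0],[0,0,0]]' --gripper '[1,1,1,1,1,1,1,1]'

```text
time: 4.95
position: [0.4293, 0.3314, 0.0308]
tool_rot: [0.464, 0.886, 0.0, 0.001]
ft_force: [0.1, 0.3, 5.0]
grip_width: 0.0002
grip_force: 2.6
```

>>> arm_command --delta_rot '[[0,0,0],[0,0,0],[0,0,0],[0,0,0],[0,0,0],[0,0,0],[0,0,0],[0,0,0],[0,0,0],[0,0,0],[0,0,0],[0,0,0]]' --delta_pos '[[0,0,-0.006],[0,0,-0.012],[0,0,-0.018],[0,0,-0.024],[0,0,-0.03],[0,0,-0.04],[0,0,-0.06],[0,0,-0.08],[0,0,-0.1],[0,0,-0.11],[0,0,-0.11],[0,0,-0.11]]' --gripper '[1,1,1,1,1,1,1,1,1,1,1,1]'

```text
time: 5.95
position: [0.4287, 0.3314, 0.1409]
tool_rot: [0.465, 0.886, 0.0, 0.0]
ft_force: [-0.1, 0.7, -1.1]
grip_width: 0.0005
grip_force: 0.0
```

```bash
python3 - <<'E'
from rig import viewer,status
from h import *
import pickle
o=status.get_obs(); print(o["time"],o["position"],o["ft_force"])
m=np.array([.5128,.2058]);yaw=.611;C,S=np.cos(yaw),np.sin(yaw)
for n in("top","side"):
    c=viewer.camera(n); i=c["pixels"].astype(int); c0=pickle.load(open(n+".pkl","rb"))["pixels"].astype(int)
    mk=((i[...,0]-i[...,2]>60)&(i[...,0]-i[...,1]>40))
    y0,x0=proj(c,[*m,.03])[::-1]
    Y,X=np.nonzero(mk); k=(abs(Y-y0)<60)&(abs(X-x0)<60)
    u,v=X[k].mean(),Y[k].mean(); p=at_z(c,u,v,.028)[:2]-m
    print(n,k.sum(),u,v,"feeder",C*p[0]+S*p[1],-S*p[0]+C*p[1])
    # lever / white ball vs start
    for nm,f,z in(("padR",(0,-.15),.082),("padL",(0,.15),.082),("gateL-arm",(0,.03),.08),("white",(.014,-.02),.055)):
        q=proj(c,[m[0]+C*f[0]-S*f[1],m[1]+S*f[0]+C*f[1],z]).round().astype(int)
        d=abs(i-c0)[q[1]-4:q[1]+5,q[0]-4:q[0]+5].mean(); print("  ",nm,"diff",d.round(1),i[q[1],q[0]])
E
```

```text
5.95 [0.42865106 0.33139807 0.14089205] [-0.09513776  0.67937548 -1.14795601]
top 44 372.8181818181818 234.0681818181818 feeder -0.10249488759762286 0.015345856957863481
   padR diff 4.7 [38 50 63]
   padL diff 12.5 [48 45 42]
   gateL-arm diff 13.6 [149 153 166]
   white diff 12.7 [194 214 216]
side 12 275.9166666666667 242.75 feeder -0.09469129941944987 0.026883951674574236
   padR diff 2.6 [30 30 33]
   padL diff 2.6 [33 31 31]
   gateL-arm diff 3.1 [164 168 171]
   white diff 4.3 [136 139 142]
```

The blue ball is in the tray at feeder (-0.10, 0.015). In both views the white ball is unchanged, and in the side view both pads and the left gate arm match the start picture. The arm is clear.

```bash
python3 -c "
from rig import robot
print(robot.hand_in())"
```

```text
the job is handed in; nothing more can be done
None
```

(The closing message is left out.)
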